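# Square the slide carrier in the jig and load it on the scanning stage

### The job

Slide the blue slide carrier along the white squaring jig into the corner of the two orange fences until it lies flush against both, and let go of it there for a moment. Then pick it up by its yellow lifting bar and, keeping it level, set it down (do not drop it) on the black scanning stage, square and entirely within the white outline, and release it. Leave everything else on the table where it is.

Things in the scene. Friction and masses are not known exactly. Their poses are not given: they have to be found in the camera images.
- carrier: Loose slide carrier, 260 to 440 g: blue plate 86 (x) by 128 (y) by 14 mm thick with two glass slides in its top and, in the middle, a yellow lifting bar 20 mm wide (x), 72 mm long (y), from 14 to 48 mm above the underside. Looks the same turned half round. Origin: centre of underside, z up. Starts flat on the jig floor, clear of the fences, up to 0.45 rad askew; slides at a few newtons.
- jig: Fixed white jig plate 190 (x) by 230 (y) mm; floor 8 mm above the table. Orange fences 12 mm thick stand 12 mm above the floor: far fence along y, inner face at x = +75 mm; side fence along x, inner face at y = +95 mm; other sides open. Origin: centre of underside. Left or right of the stage, turned up to 0.3 rad from the robot's axes.
- jig_seat (a point): Point on the jig's floor, at x = +32, y = +31, z = +8 mm in the jig's frame, with the jig's axes: where the carrier's origin lies when it is flush against both fences (carrier axes along the jig's).
- stage: Fixed low scanning stage, flat black top 190 (x) by 230 (y) mm, 50 mm above the table; a lower motor box sticks out at +x. On top a painted white outline, inside 98 (x) by 140 (y) mm, centred: 6 mm clear all round the carrier when their axes agree. Origin: centre of underside. Turned up to 0.3 rad from the robot's axes.
- stage_center (a point): Centre of the white outline on the stage's top surface, 50 mm above the table, with the stage's axes.
- oil_bottle: Amber bottle with black cap, 40 mm across, 85 mm tall; origin at the centre of its underside. A bystander.
- objective: Steel microscope objective standing upright, 38 mm across, 62 mm tall; origin at the centre of its underside. A bystander.
- slide_box: Flat green slide box, 80 x 170 x 34 mm; origin at the centre of its underside. A bystander.
- tip_box: Clear box of white pipette tips with a blue top, 85 x 120 x 61 mm; origin at the centre of its underside. A bystander.
- dish: White open dish, 90 mm across, 16 mm tall; origin at the centre of its underside. A bystander.
- driver: Screwdriver lying on the table; origin on its underside. A bystander.
- filter_cube: Black filter cube, 45 mm on a side, orange window on top; origin at the centre of its underside. A bystander.

How it is judged:
By the outcome, as a careful person would: the job done as asked, in the order asked, and still so for the second after the job is handed in, with the robot touching nothing.
It also fails if it takes over 59 s, if anything falls off the work surface, if the arm or the gripper's body presses on something with over 40 N, if the wrist force passes 120 N, or if a joint passes its speed limit or range.

### The arm

A 6-joint arm with a two-finger parallel gripper is mounted at the origin on the work surface. World frame = base frame: x ahead of the robot, y to its left, z up, the work surface at z = 0. Lengths are in m, angles in rad, forces in N, time in s.
With the tool pointing down it reaches from about 0.325 to 0.9 m from the base axis. Payload 6.1 kg.
Tool frame: the origin (TCP) lies at the very end of the fingers, on their centre line; the grasp point (between the pads) lies 19 mm behind it; z points along the fingers, y is the line along which they close (so a half turn about z gives the same grasp; the last joint's range is limited). The gripper opens to 85 mm and grips with 20 to 120 N. Pads are 22 mm wide; open, the fingers measure 114 mm over their backs; the gripper's body (76 mm by 85 mm) begins 54 mm behind the grasp point. The pads swing forward as they close: fully open they stand 13 mm farther back than shut.
Start: joints at [1.125, 0.22, 1.526, -0, 1.395, -0.126], TCP at [0.196, 0.593, 0.231] pointing down, gripper open.
Joint ranges: [-2.98, 2.98], [-0.91, 2.08], [0.09, 2.57], [-1.24, 4.39], [0.2, 2.65], [-2.68, 2.68]. Speed limits (rad/s): [2.57, 2.57, 3.01, 3.14, 3.14, 3.14].

### API

Orientations are given as a unit quaternion [w, x, y, z].
In Python, from cell import ctrl gives the robot as it stands. The module is installed in compiled form; this text tells all that it offers.
- The arm moves only by the tool arm_command, never from a script. Its arguments are lists of equal length, an entry for each row: "travel": the shift along the world's x, y, z in m, a list of three; "spin": the turn about the world's z in rad. A call has 1 to 20 rows; each row is the pose to reach, as a shift and turn from the pose commanded when the call began; what a row does not reach only later rows make up. A row lasts 1/8 s, in which the tool goes at most 62.5 mm and 10.7 degrees, less where a joint would pass 70% of its speed; a pose out of reach is approached as far as the arm can. A call with a gripper value outside its range is refused whole. "jaw" is the closure, from 0 (fully open) to 1 (shut), set as the call begins (left out, the last holds). The fingers move at their own pace and stop on an object; the grip force is fixed at half the most. Time passes only in rows, so rows that repeat a pose let the fingers close. It gives the time, the measured TCP pose, the force, the opening and the grip force at its end, in the units of the state.
- ctrl.sense(): the state, without advancing time (a new reading comes with each control period).
- ctrl.read_camera(name): name is "scene" or "side" or "wrist"; returns a dict with "frame" (480x640x3 uint8, blue, green, red), "mtx" (3x3 intrinsics, pixels), "k1" (the pictures are not rectified: a ray, as slopes to the right and down, at radius r is drawn at 1 + k1 r^2 times it, then the intrinsics apply), "xyz" and "rotation" of the camera in the world. Camera axes: x right, y up, looking along -z (the intrinsics and any distortion apply to the point x, -y, -z); pixel columns grow to the right and rows downward; lengths in m; the calibration is good to about 2 mm. A picture is of the moment at which its call begins. There is no depth.
- ctrl.hand_in(): hands the job in; it is judged then, once.
The state is a dict: "time_s": time; "joint_positions": joint angles; "qd": joint speeds; "tau": joint torques, N m; "ee_pos": TCP position; "tool_rot": TCP orientation; "wrist_force": force on the tool from outside, world axes, zero at the start; "ft_torque": the same for the moment, N m; "width": opening from 0.0 (shut) to 1.0 (fully open); "finger_force": force on a finger pad.
Only numpy, scipy, OpenCV 4.12 (cv2) and the standard library are available. Lean on these libraries where they do the work, as an engineer would, in place of code of your own. Each camera call takes 0.05 s, during which the arm holds its last target. There are 200 camera calls.

## Working session

There is one attempt and no reset: what is moved stays moved. The work goes in short steps, Python scripts to look and compute and a tool call to move; the robot and the scene stay as the last step left them, time stands still between calls to the robot, and variables do not carry over. Pictures are saved under pics/ and viewed, at most 10 in all, crops included, and the job is handed in when it is done.

Besides the shell and the picture viewer there is one more tool, called after ">>>" in YAML: its name, and indented under it one key for each argument. arm_command: Moves the arm, as the interface text tells. Its arguments: {"type":"object","properties":{"travel":{"type":"array","items":{"type":"array","items":{"type":"number"}}},"spin":{"type":"array","items":{"type":"number"}},"jaw":{"type":"number"}},"required":["travel","spin"]}

```bash
mkdir -p pics
cat > h.py <<'E'
import numpy as np, cv2
from cell import ctrl
def cam(n,save=None):
    c=ctrl.read_camera(n)
    if save: cv2.imwrite('pics/'+save,c['frame'])
    return c
def R_of(c):
    r=np.array(c['rotation'],float)
    if r.shape==(3,3): return r
    from scipy.spatial.transform import Rotation as R
    return R.from_quat([r[1],r[2],r[3],r[0]]).as_matrix()
def ray(c,uv):
    uv=np.atleast_2d(np.asarray(uv,float)); K=np.array(c['mtx'])
    d=np.array([c['k1'],0,0,0,0],float)
    p=cv2.undistortPoints(uv.reshape(-1,1,2),K,d).reshape(-1,2)
    v=np.c_[p[:,0],-p[:,1],-np.ones(len(p))]
    return v@R_of(c).T
def onplane(c,uv,z):
    v=ray(c,uv); o=np.array(c['xyz']); t=(z-o[2])/v[:,2]
    return o+v*t[:,None]
def proj(c,P):
    q=(np.atleast_2d(P)-np.array(c['xyz']))@R_of(c)
    p=np.c_[q[:,0],-q[:,1]]/(-q[:,2:]); r2=(p**2).sum(1,keepdims=True)
    p=p*(1+c['k1']*r2); K=np.array(c['mtx'])
    return p*[K[0,0],K[1,1]]+[K[0,2],K[1,2]]
E
python3 - <<'E'
from h import *
for n in('scene','side','wrist'):
    c=cam(n,n+'0.png'); print(n,np.array(c['mtx']).round(1).tolist(),c['k1'],np.round(c['xyz'],3),np.round(c['rotation'],3).tolist())
s=ctrl.sense(); print({k:np.round(v,3).tolist() for k,v in s.items()})
E
```

```text
scene [[462.7, 0.0, 322.7], [0.0, 462.7, 237.8], [0.0, 0.0, 1.0]] 0.015683578403172752 [1.334 0.259 1.061] [0.559, 0.191, 0.269, 0.761]
side [[560.0, 0.0, 317.3], [0.0, 560.0, 235.0], [0.0, 0.0, 1.0]] -0.06067968485698246 [-0.575 -0.64   1.036] [0.772, 0.385, -0.235, -0.447]
wrist [[374.9, 0.0, 317.9], [0.0, 374.9, 231.0], [0.0, 0.0, 1.0]] 0.007753043829060184 [0.118 0.618 0.374] [0.8, -0.132, -0.095, 0.578]
{'time_s': 0.15, 'joint_positions': [1.125, 0.221, 1.527, 0.0, 1.395, -0.126], 'qd': [-0.001, -0.002, -0.002, 0.0, -0.001, -0.0], 'tau': [0.0, -49.749, -38.99, -0.0, 0.007, -0.0], 'ee_pos': [0.196, 0.593, 0.23], 'tool_rot': [-0.0, 0.159, 0.987, -0.001], 'wrist_force': [0.015, 0.105, -0.15], 'ft_torque': [-0.018, -0.031, 0.02], 'finger_force': 0.0, 'width': 1.003}
```

View pics/scene0.png

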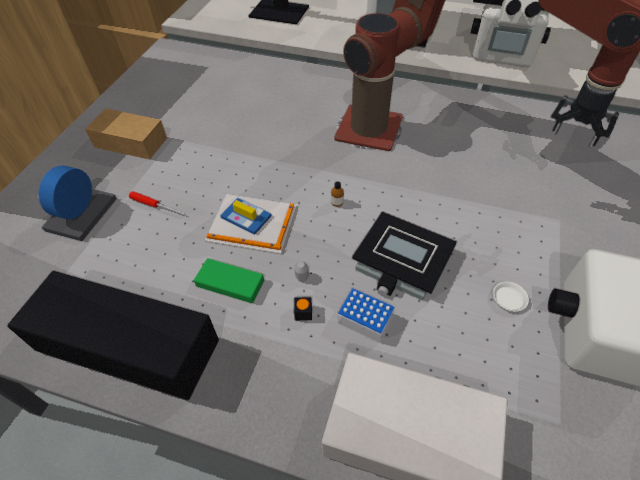

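View pics/side0.png

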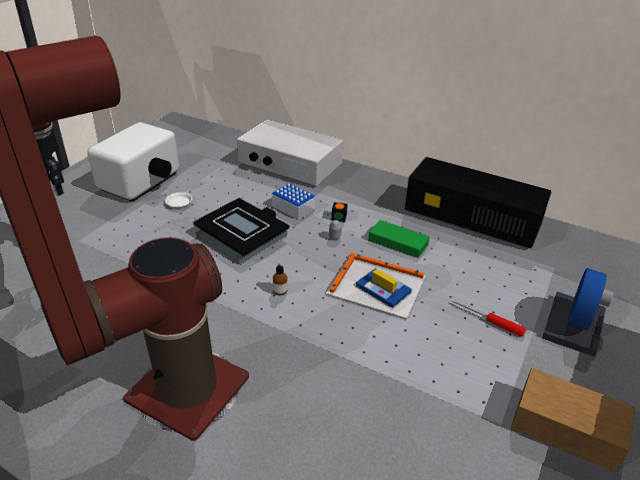

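The scene shows the jig around (252,222) with its orange fences below and to the right. The carrier sits at (246,214), the stage outline at (405,250), and the bottle at (337,195), between jig and stage. The side view agrees: jig (377,285), stage (240,225).

```bash
cat > m.py <<'E'
from h import *
def mask(hsv,lo,hi,roi):
    m=cv2.inRange(hsv,np.array(lo),np.array(hi)); z=np.zeros_like(m); x0,y0,x1,y1=roi; z[y0:y1,x0:x1]=m[y0:y1,x0:x1]; return z
def big(m):
    return max(cv2.findContours(m,cv2.RETR_EXTERNAL,cv2.CHAIN_APPROX_NONE)[0],key=cv2.contourArea)
def rect(c,cnt,z):
    P=onplane(c,cnt.reshape(-1,2),z)[:,:2].astype(np.float32)
    b=cv2.minAreaRect(P*1000); (x,y),(w,h),a=b
    if w>h: w,h,a=h,w,a+90     # h long: a = angle of the short axis
    a=(a+90)%180-90
    return np.round([x,y,w,h,a],1)
YEL=((24,120,90),(34,255,255)); BLU=((100,150,50),(125,255,255)); ORA=((8,150,120),(20,255,255))
E
python3 - <<'E'
from m import *
for n,jr,sr in(('scene',(190,180,310,260),(350,205,465,300)),('side',(320,245,430,325),(190,190,295,265))):
    c=cam(n); f=c['frame']; h=cv2.cvtColor(f,cv2.COLOR_BGR2HSV)
    print(n,'bar',rect(c,big(mask(h,*YEL,jr)),.048),'(z mid/top .056)',rect(c,big(mask(h,*YEL,jr)),.056))
    m=mask(h,*BLU,jr)|mask(h,*YEL,jr); m=cv2.morphologyEx(m,cv2.MORPH_CLOSE,np.ones((5,5)))
    print('plate',rect(c,big(m),.022))
    o=mask(h,*ORA,jr); q=cv2.convexHull(big(o)); q=cv2.approxPolyDP(q,2.5,True).reshape(-1,2)
    print('orange hull',q.tolist(),(onplane(c,q,.02)[:,:2]*1000).round().tolist())
    w=mask(h,(0,0,150),(180,60,255),sr)
    if n=='side': pass
    k=[x for x in cv2.findContours(w,cv2.RETR_EXTERNAL,cv2.CHAIN_APPROX_NONE)[0]]
    k=max(k,key=lambda x:cv2.contourArea(cv2.convexHull(x)))
    print('outline outer',rect(c,k,.05))
    x0,y0,x1,y1=jr; a=cv2.resize(f[y0:y1,x0:x1],None,fx=4,fy=4,interpolation=2)
    x0,y0,x1,y1=sr; b=cv2.resize(w[y0:y1,x0:x1],None,fx=2.5,fy=2.5,interpolation=0)
    cv2.imwrite(f'pics/{n}_crop.png',a)
    for nm,roi,z,lo,hi in(('green',(180,200,450,310),.034,(50,120,40),(80,255,255)),):
        print(nm,rect(c,big(mask(h,lo,hi,roi)),z))
c=cam('scene');print('bottle cap',onplane(c,[(337,184)],.08).round(3),'objective',onplane(c,[(301,264)],.062).round(3),'cube',onplane(c,[(303,303)],.045).round(3))
E
```

```text
scene bar [ 535.2 -247.7   37.3   89.6  -14.6] (z mid/top .056) [ 541.5 -243.7   37.    88.9  -14.6]
plate [ 534.4 -247.1   87.3  127.9  -14. ]
orange hull [[293, 204], [279, 249], [207, 237], [207, 234]] [[448.0, -128.0], [622.0, -107.0], [643.0, -321.0], [633.0, -326.0]]
outline outer [533.  248.5 327.9 334.8  15.5]
green [ 766.2 -193.8   90.5  177.    -1.3]
side bar [ 526.5 -259.1   37.2   94.2  -32.3] (z mid/top .056) [ 517.6 -262.1   36.9   93.5  -32.3]
plate [ 520.7 -252.2   94.8  132.3  -13.9]
orange hull [[384, 262], [333, 291], [330, 289], [351, 253]] [[622.0, -210.0], [437.0, -141.0], [440.0, -130.0], [611.0, -109.0]]
outline outer [603.  321.8 174.5 275.9  30.9]
green [ 734.5 -204.2  114.6  177.4   -1. ]
bottle cap [[ 0.385 -0.008  0.08 ]] objective [[ 0.68  -0.019  0.062]] cube [[0.781 0.021 0.045]]
```

View pics/scene_crop.png

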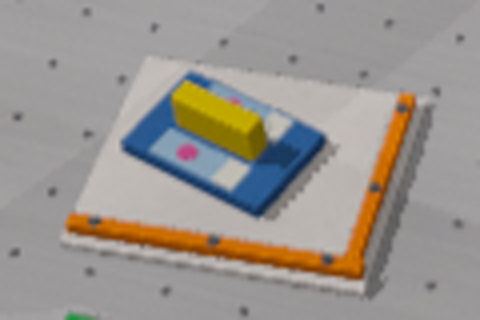

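>>> arm_command:
  travel:
    - [0.334, -0.843, 0]
    - [0.334, -0.843, 0]
    - [0.334, -0.843, 0]
    - [0.334, -0.843, 0]
    - [0.334, -0.843, 0]
    - [0.334, -0.843, 0]
    - [0.334, -0.843, 0]
    - [0.334, -0.843, 0]
    - [0.334, -0.843, 0]
    - [0.334, -0.843, 0]
    - [0.334, -0.843, 0]
    - [0.334, -0.843, 0]
    - [0.334, -0.843, 0]
    - [0.334, -0.843, 0]
    - [0.334, -0.843, 0]
    - [0.334, -0.843, 0]
    - [0.334, -0.843, 0]
    - [0.334, -0.843, 0]
    - [0.334, -0.843, 0]
    - [0.334, -0.843, 0]
  spin: [-1.54, -1.54, -1.54, -1.54, -1.54, -1.54, -1.54, -1.54, -1.54, -1.54, -1.54, -1.54, -1.54, -1.54, -1.54, -1.54, -1.54, -1.54, -1.54, -1.54]

```text
time_s: 2.8
ee_pos: [0.5306, -0.2491, 0.2316]
tool_rot: [0.0, 0.801, 0.598, 0.0]
wrist_force: [0.0, -0.2, -0.3]
width: 1.0
finger_force: 0.0
```

Run:
```python
from m import *
c=cam('wrist','w1.png'); print(np.round(c['xyz'],3),np.round(R_of(c),2).tolist()); s=ctrl.sense(); print(s['time_s'],np.round(s['ee_pos'],4),np.round(s['tool_rot'],3),np.round(s['joint_positions'],2))
```

```text
[ 0.554 -0.17   0.375] [[0.96, 0.27, 0.09], [-0.28, 0.91, 0.31], [-0.0, -0.32, 0.95]]
2.85 [ 0.5305 -0.2492  0.2316] [0.    0.801 0.598 0.   ] [-0.57  0.13  1.63 -0.    1.38 -0.29]
```

View pics/w1.png

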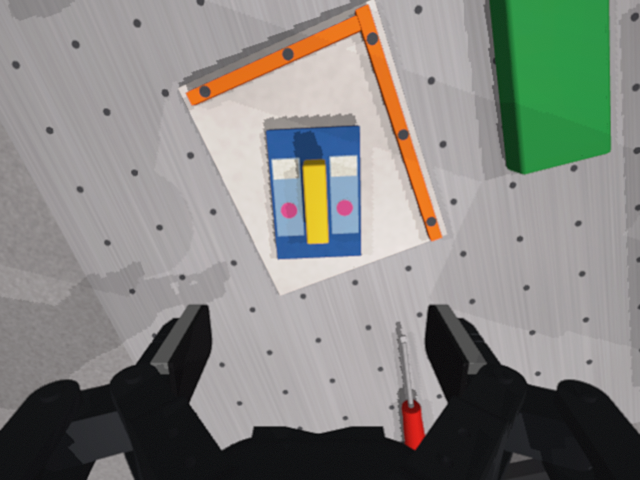

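The wrist view shows everything clearly: the carrier at (317,190), its yellow bar about (315,202), the far fence running (365,10) to (435,240), and the side fence (190,100) to (365,10).

```bash
cat >> m.py <<'E'
def line(P):
    vx,vy,x,y=cv2.fitLine(P.astype(np.float32),cv2.DIST_HUBER,0,0.01,0.01).ravel(); return np.array([x,y]),np.array([vx,vy])
def jig(c,h):
    o=mask(h,*ORA,(0,0,640,300)); P=onplane(c,big(o).reshape(-1,2),.02)[:,:2]*1000
    H=cv2.convexHull(P.astype(np.float32)).reshape(-1,2)
    r=np.radians(6)
    for _ in range(3):
        ax=np.array([np.cos(r),np.sin(r)]); ay=np.array([-ax[1],ax[0]])
        u,v=P@ax,P@ay; um,vm=np.percentile(u,99),np.percentile(v,99)
        F=P[(u>um-4)&(v<vm-20)&(v>v.min()+10)]; S=P[(v>vm-4)&(u<um-20)&(u>u.min()+10)]
        pf,df=line(F); ps,ds=line(S)
        aF=np.arctan2(df[1],df[0])%np.pi-np.pi/2; aS=(np.arctan2(ds[1],ds[0])+np.pi/2)%np.pi-np.pi/2
        r=(aF+aS)/2
    ax=np.array([np.cos(r),np.sin(r)]); ay=np.array([-ax[1],ax[0]])
    fu=(F@ax).mean()-12; fv=(S@ay).mean()-12   # inner faces
    seat=(fu-43)*ax+(fv-64)*ay
    return r,aF,aS,fu,fv,seat,(u.max()-u.min(),v.max()-v.min())
def carrier(c,h,roi):
    m=mask(h,*BLU,roi); m=cv2.morphologyEx(m,cv2.MORPH_CLOSE,np.ones((5,5)))
    return rect(c,big(m),.022), rect(c,big(mask(h,(24,150,170),(34,255,255),roi)),.056)
E
python3 - <<'E'
from m import *
c=cam('wrist'); f=c['frame'];h=cv2.cvtColor(f,cv2.COLOR_BGR2HSV)
r=jig(c,h); print('jig',[np.round(x,3).tolist() for x in r])
print(carrier(c,h,(240,110,400,290)))
s=ctrl.sense(); print(s['ee_pos'],np.degrees(np.arctan2(*(lambda q:(2*q[1]*q[2],2*q[1]**2-1))(s['tool_rot']))))
E
```

```text
jig [0.09600000083446503, 0.09600000083446503, 0.09600000083446503, 590.016, -182.134, [568.105, -192.523], [172.639, 220.903]]
(array([ 528.2, -250. ,   84.1,  125.9,  -13.8]), array([ 528. , -250.4,   18. ,   70.2,  -13.8]))
[ 0.53052456 -0.24936961  0.23148224] 73.46925768628184
```

>>> arm_command:
  travel:
    - [-0.0023, -0.0008, -0.06]
    - [-0.0023, -0.0008, -0.12]
    - [-0.0023, -0.0008, -0.16]
    - [-0.0023, -0.0008, -0.185]
    - [-0.0023, -0.0008, -0.203]
    - [-0.0023, -0.0008, -0.203]
  spin: [0.047, 0.047, 0.047, 0.047, 0.047, 0.047]

```text
time_s: 3.65
ee_pos: [0.5274, -0.2499, 0.0271]
tool_rot: [-0.001, 0.787, 0.617, -0.0]
wrist_force: [0.7, 0.2, -0.3]
width: 0.997
finger_force: 0.0
```

>>> arm_command:
  travel:
    - [0, 0, 0]
    - [0, 0, 0]
    - [0, 0, 0]
    - [0, 0, 0]
    - [0, 0, 0]
    - [0, 0, 0]
  spin: [0, 0, 0, 0, 0, 0]
  jaw: 1

```text
time_s: 4.4
ee_pos: [0.5286, -0.2508, 0.0292]
tool_rot: [0.001, 0.787, 0.617, 0.0]
wrist_force: [-0.4, 0.5, 6.4]
width: 0.222
finger_force: 61.0
```

```bash
cat >> m.py <<'E'
def st():
    s=ctrl.sense(); q=s['tool_rot']; return dict(t=s['time_s'],p=np.round(s['ee_pos'],4),ty=round(np.degrees(np.arctan2(2*q[1]*q[2],2*q[1]**2-1))-90,2),q=np.round(q,4),F=np.round(s['wrist_force'],1),M=np.round(s['ft_torque'],2),w=round(s['width'],3),f=round(s['finger_force'],1))
E
python3 -c "
from m import *
print(st())
c=cam('wrist','w2.png')"
```

```text
{'t': 4.4, 'p': array([ 0.5286, -0.2508,  0.0292]), 'ty': np.float64(-13.86), 'q': array([5.000e-04, 7.873e-01, 6.166e-01, 1.000e-04]), 'F': array([-0.4,  0.5,  6.4]), 'M': array([0.09, 0.29, 0.03]), 'w': 0.222, 'f': 61.0}
```

>>> arm_command:
  travel:
    - [0.002, 0.003, 0]
    - [0.005, 0.008, 0]
    - [0.01, 0.015, 0]
    - [0.015, 0.022, 0]
    - [0.02, 0.03, 0]
    - [0.025, 0.037, 0]
    - [0.03, 0.044, 0]
    - [0.034, 0.05, 0]
    - [0.0365, 0.0535, 0]
    - [0.0374, 0.0551, 0]
    - [0.0374, 0.0551, 0]
    - [0.0374, 0.0551, 0]
  spin: [0.05, 0.11, 0.17, 0.23, 0.29, 0.33, 0.337, 0.337, 0.337, 0.337, 0.337, 0.337]

```text
time_s: 5.95
ee_pos: [0.5661, -0.1965, 0.0292]
tool_rot: [0.001, 0.673, 0.74, -0.0]
wrist_force: [-2.1, -3.1, 5.3]
width: 0.231
finger_force: 60.9
```

```bash
python3 -c "
from m import *
print(st())
c=cam('wrist','w3.png');h=cv2.cvtColor(c['frame'],cv2.COLOR_BGR2HSV)
try: print(carrier(c,h,(100,50,560,420)))
except Exception as e: print(e)"
```

```text
{'t': 5.95, 'p': array([ 0.5661, -0.1965,  0.0292]), 'ty': np.float64(5.45), 'q': array([ 1.000e-03,  6.727e-01,  7.399e-01, -3.000e-04]), 'F': array([-2.1, -3.1,  5.3]), 'M': array([-0.53,  0.38,  0.06]), 'w': 0.231, 'f': 60.9}
(array([ 564.4, -180. ,   84.9,   95.9,    5.5]), array([ 566.1, -197.3,   18.9,   68.6,    5.4]))
```

View pics/w3.png

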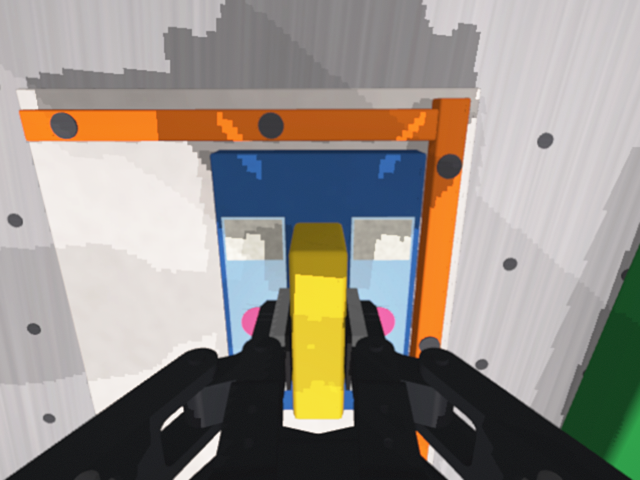

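The carrier is now square, with a gap of a few mm to both fences: the plate's top edge is at row 152 against the fence at row 141, and its right edge at col 425 against 432. I'll creep to contact next.

>>> arm_command:
  travel:
    - [0.001, 0.0001, 0]
    - [0.002, 0.0002, 0]
    - [0.003, 0.0003, 0]
    - [0.003, 0.0003, 0]
  spin: [0, 0, 0, 0]

```text
time_s: 6.5
ee_pos: [0.5675, -0.196, 0.0292]
tool_rot: [-0.001, 0.673, 0.74, -0.001]
wrist_force: [-10.1, -1.4, 11.2]
width: 0.22
finger_force: 61.8
```

>>> arm_command:
  travel:
    - [-0.0001, 0.001, 0]
    - [-0.0002, 0.002, 0]
    - [-0.0003, 0.003, 0]
    - [-0.0003, 0.003, 0]
  spin: [0, 0, 0, 0]

```text
time_s: 7.0
ee_pos: [0.5689, -0.1933, 0.0292]
tool_rot: [0.001, 0.673, 0.74, -0.0]
wrist_force: [-1.3, -4.9, 5.8]
width: 0.225
finger_force: 60.9
```

```bash
python3 -c "
from m import *
print(st())"
```

```text
{'t': 7.0, 'p': array([ 0.5689, -0.1933,  0.0292]), 'ty': np.float64(5.44), 'q': array([ 1.200e-03,  6.727e-01,  7.399e-01, -3.000e-04]), 'F': array([-1.3, -4.9,  5.8]), 'M': array([-0.76,  0.31, -0.02]), 'w': 0.225, 'f': 60.9}
```

>>> arm_command:
  travel:
    - [-0.0001, 0.001, 0]
    - [-0.0002, 0.002, 0]
    - [-0.0002, 0.0025, 0]
    - [-0.0002, 0.0025, 0]
  spin: [0, 0, 0, 0]

```text
time_s: 7.5
ee_pos: [0.5691, -0.1917, 0.0293]
tool_rot: [0.002, 0.673, 0.74, -0.0]
wrist_force: [0.8, -8.8, 4.2]
width: 0.218
finger_force: 60.6
```

>>> arm_command:
  travel:
    - [0.0007, 0.0001, 0]
    - [0.0015, 0.0001, 0]
    - [0.0015, 0.0001, 0]
    - [0.0015, 0.0001, 0]
  spin: [0, 0, 0, 0]

```text
time_s: 8.0
ee_pos: [0.5691, -0.1917, 0.0292]
tool_rot: [0.001, 0.673, 0.74, -0.001]
wrist_force: [-5.9, -8.4, 8.3]
width: 0.223
finger_force: 61.3
```

```bash
python3 -c "
from m import *
print(st());cam('wrist','w4.png')"
```

```text
{'t': 8.0, 'p': array([ 0.5691, -0.1917,  0.0292]), 'ty': np.float64(5.46), 'q': array([ 0.0008,  0.6726,  0.74  , -0.0014]), 'F': array([-5.9, -8.4,  8.3]), 'M': array([-1.25,  0.93,  0.19]), 'w': 0.223, 'f': 61.3}
```

>>> arm_command:
  travel:
    - [0.0, 0.001, 0]
    - [0.0, 0.002, 0]
    - [0.0005, 0.0025, 0]
    - [0.001, 0.0025, 0]
    - [0.001, 0.0025, 0]
  spin: [0, 0, 0, 0, 0]

```text
time_s: 8.68
ee_pos: [0.5693, -0.1916, 0.0294]
tool_rot: [0.001, 0.673, 0.74, -0.003]
wrist_force: [-10.9, -17.7, 9.3]
width: 0.224
finger_force: 61.5
```

```bash
python3 -c "
from m import *
print(st());cam('wrist','w5.png')"
```

```text
{'t': 8.675, 'p': array([ 0.5693, -0.1916,  0.0294]), 'ty': np.float64(5.47), 'q': array([ 0.0014,  0.6726,  0.74  , -0.0032]), 'F': array([-10.9, -17.7,   9.3]), 'M': array([-2.56,  1.54,  0.23]), 'w': 0.224, 'f': 61.5}
```

>>> arm_command:
  travel:
    - [0, 0, 0]
    - [0, 0, 0]
    - [0, 0, 0]
    - [0, 0, 0]
    - [0, 0, 0]
    - [0, 0, 0]
  spin: [0, 0, 0, 0, 0, 0]
  jaw: 0

```text
time_s: 9.48
ee_pos: [0.5707, -0.1869, 0.0283]
tool_rot: [0.0, 0.673, 0.74, 0.0]
wrist_force: [0.3, 0.8, -0.4]
width: 0.998
finger_force: 0.0
```

>>> arm_command:
  travel:
    - [0, 0, 0.03]
    - [0, -0.01, 0.08]
    - [0, -0.03, 0.13]
    - [0, -0.05, 0.17]
    - [0, -0.05, 0.17]
    - [0, -0.05, 0.17]
  spin: [0, 0, 0, 0, 0, 0]

```text
time_s: 10.22
ee_pos: [0.5702, -0.2367, 0.1976]
tool_rot: [-0.001, 0.673, 0.74, -0.0]
wrist_force: [-0.3, 0.2, -0.6]
width: 1.0
finger_force: 0.0
```

```bash
python3 -c "
from m import *
print(st());c=cam('wrist','w6.png');h=cv2.cvtColor(c['frame'],cv2.COLOR_BGR2HSV)
print('jig',[np.round(x,3).tolist() for x in jig(c,h)]);print(carrier(c,h,(100,50,560,420)))"
```

```text
{'t': 10.225, 'p': array([ 0.5702, -0.2367,  0.1976]), 'ty': np.float64(5.43), 'q': array([-5.000e-04,  6.728e-01,  7.398e-01, -0.000e+00]), 'F': array([-0.3,  0.2, -0.6]), 'M': array([ 0.  , -0.04,  0.01]), 'w': 1.0, 'f': 0.0}Traceback (most recent call last):
  File "<string>", line 4, in <module>
    print('jig',[np.round(x,3).tolist() for x in jig(c,h)]);print(carrier(c,h,(100,50,560,420)))
                                                 ~~~^^^^^
  File "m.py", line 23, in jig
    pf,df=line(F); ps,ds=line(S)
                         ~~~~^^^
  File "m.py", line 14, in line
    vx,vy,x,y=cv2.fitLine(P.astype(np.float32),cv2.DIST_HUBER,0,0.01,0.01).ravel(); return np.array([x,y]),np.array([vx,vy])
              ~~~~~~~~~~~^^^^^^^^^^^^^^^^^^^^^^^^^^^^^^^^^^^^^^^^^^^^^^^^^
cv2.error: OpenCV(4.12.0) /io/opencv/modules/imgproc/src/linefit.cpp:50: error: (-215:Assertion failed) count > 0 in function 'fitLine2D_wods'
```

View pics/w6.png

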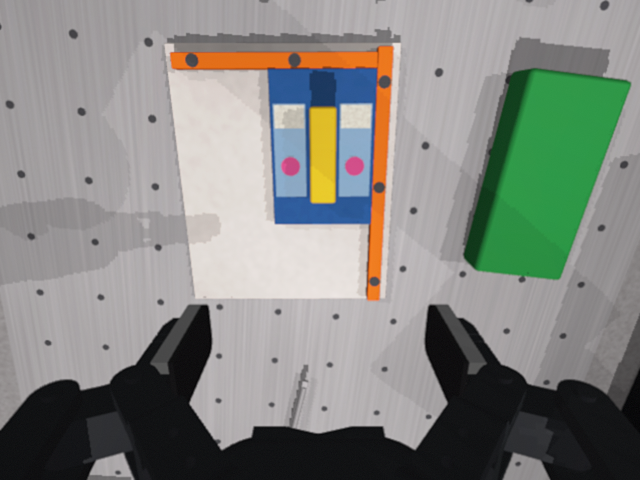

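It looks flush on both sides, with the plate corner at (378,68). I'll check the gap in numbers.

```bash
python3 -c "
from m import *
c=cam('wrist');f=c['frame'];h=cv2.cvtColor(f,cv2.COLOR_BGR2HSV)
print(carrier(c,h,(240,50,420,240)))
for y in(75,95,140,180,215): print(y,f[y,364:388:1,2].tolist())
for x in(272,290,320,350,370): print(x,f[58:80,x,2].tolist())
o=mask(h,*ORA,(150,40,400,305)); o=cv2.morphologyEx(o,cv2.MORPH_CLOSE,np.ones((13,13)))
k=sorted(cv2.findContours(o,0,1)[0],key=cv2.contourArea)[-1]; P=onplane(c,k.reshape(-1,2),.02)[:,:2]*1000
H=cv2.minAreaRect(P.astype(np.float32)); print(H)
"
```

```text
(array([ 569.1, -191.3,   84. ,  125.4,    5.6]), array([ 569.1, -191.7,   17.8,   69. ,    6. ]))
75 [46, 46, 47, 46, 47, 48, 47, 47, 47, 48, 48, 46, 40, 84, 175, 234, 241, 240, 239, 237, 230, 223, 222, 231]
95 [45, 46, 45, 45, 46, 47, 47, 46, 46, 46, 43, 39, 80, 165, 225, 233, 231, 229, 230, 230, 234, 237, 238, 238]
140 [142, 141, 141, 142, 141, 142, 141, 119, 79, 43, 82, 170, 227, 233, 232, 231, 230, 230, 231, 231, 231, 231, 227, 227]
180 [142, 140, 141, 141, 143, 139, 104, 51, 67, 150, 219, 235, 233, 232, 233, 233, 233, 233, 232, 231, 225, 224, 223, 218]
215 [46, 46, 47, 47, 46, 45, 45, 109, 207, 242, 242, 240, 240, 240, 239, 238, 236, 232, 232, 231, 225, 217, 213, 213]
272 [227, 227, 227, 227, 227, 228, 228, 228, 231, 230, 177, 101, 50, 39, 44, 45, 45, 45, 45, 45, 44, 44]
290 [91, 81, 78, 77, 82, 95, 126, 178, 221, 235, 226, 152, 66, 38, 41, 44, 44, 43, 44, 43, 43, 45]
320 [227, 228, 228, 228, 228, 228, 228, 228, 229, 233, 231, 156, 70, 37, 34, 29, 29, 28, 27, 29, 28, 27]
350 [236, 237, 236, 237, 237, 237, 235, 231, 229, 234, 230, 152, 66, 38, 44, 44, 46, 45, 45, 45, 46, 45]
370 [236, 236, 236, 236, 237, 237, 237, 237, 240, 239, 179, 89, 44, 45, 48, 48, 46, 47, 47, 47, 48, 47]
((540.375, -225.6597900390625), (172.97352600097656, 220.7093048095703), 5.549901962280273)
```

Flush on both sides: no gap, and yaw 5.6° against the jig's 5.55°. I'll measure the stage from close by before regrasping.

```bash
python3 -c "
from m import *
c=cam('scene'); print(onplane(c,[(406,249),(373,250),(391,227),(438,247),(424,272)],.05).round(3))"
```

```text
[[0.54  0.235 0.05 ]
 [0.57  0.15  0.05 ]
 [0.476 0.18  0.05 ]
 [0.508 0.317 0.05 ]
 [0.601 0.295 0.05 ]]
```

>>> arm_command:
  travel:
    - [0, 0.03, 0.03]
    - [-0.01, 0.08, 0.05]
    - [-0.035, 0.46, 0.06]
    - [-0.035, 0.46, 0.06]
    - [-0.035, 0.46, 0.06]
    - [-0.035, 0.46, 0.06]
    - [-0.035, 0.46, 0.06]
    - [-0.035, 0.46, 0.06]
    - [-0.035, 0.46, 0.06]
    - [-0.035, 0.46, 0.06]
    - [-0.035, 0.46, 0.06]
    - [-0.035, 0.46, 0.06]
    - [-0.035, 0.46, 0.06]
  spin: [0, -0.05, -0.15, -0.25, -0.35, -0.35, -0.35, -0.35, -0.35, -0.35, -0.35, -0.35, -0.35]

```text
time_s: 12.0
ee_pos: [0.5359, 0.2219, 0.2583]
tool_rot: [0.0, 0.792, 0.611, -0.0]
wrist_force: [-1.1, -0.7, 0.8]
width: 0.999
finger_force: 0.0
```

```bash
python3 -c "
from m import *
print(st());c=cam('wrist','w7.png')
g=cv2.cvtColor(c['frame'],cv2.COLOR_BGR2GRAY); g[300:]=0
_,w=cv2.threshold(g,120,255,0)
cs,hi=cv2.findContours(w,cv2.RETR_CCOMP,cv2.CHAIN_APPROX_NONE)
for k,hh in zip(cs,hi[0]):
    if cv2.contourArea(k)>3000:
        print('hole' if hh[3]>=0 else 'outer',cv2.boundingRect(k),rect(c,k,.05))
"
```

```text
{'t': 12.0, 'p': array([0.5359, 0.2219, 0.2583]), 'ty': np.float64(-14.71), 'q': array([ 0.    ,  0.7918,  0.6108, -0.    ]), 'F': array([-1.1, -0.7,  0.8]), 'M': array([0.06, 0.02, 0.  ]), 'w': 0.999, 'f': 0.0}
outer (288, 123, 58, 117) [538.3 231.7  50.8 111.  -12.3]
outer (255, 99, 120, 160) [538.2 231.6 106.4 148.6 -12.4]
hole (260, 104, 110, 151) [538.1 231.9  98.  140.4 -12.3]
outer (0, 0, 640, 300) [543.6 245.4 275.1 670.2  75.3]
hole (507, 113, 109, 130) [760.2 176.4  88.6 118.  -10.9]
hole (201, 42, 254, 254) [554.9 232.  222.9 237.1 -12.3]
```

View pics/w7.png

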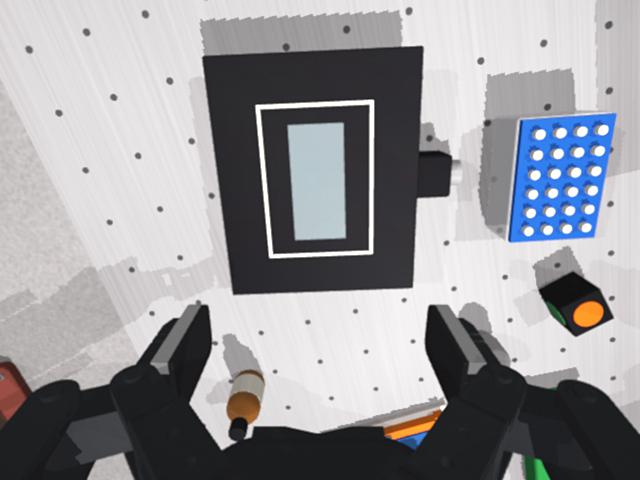

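The outline is clear (about 255–375, 99–259). Its centre is (538.2, 231.7) mm with yaw -12.3°, and the inner size reads 98×140.4. Now back to regrasp.

>>> arm_command:
  travel:
    - [0, -0.02, 0]
    - [0.01, -0.08, 0]
    - [0.034, -0.415, -0.05]
    - [0.034, -0.415, -0.05]
    - [0.034, -0.415, -0.05]
    - [0.034, -0.415, -0.05]
    - [0.034, -0.415, -0.05]
    - [0.034, -0.415, -0.05]
    - [0.034, -0.415, -0.05]
    - [0.034, -0.415, -0.09]
    - [0.034, -0.415, -0.13]
    - [0.034, -0.415, -0.17]
    - [0.034, -0.415, -0.17]
    - [0.034, -0.415, -0.17]
  spin: [0, 0.05, 0.15, 0.25, 0.35, 0.35, 0.35, 0.35, 0.35, 0.35, 0.35, 0.35, 0.35, 0.35]

```text
time_s: 13.8
ee_pos: [0.5705, -0.192, 0.0902]
tool_rot: [0.001, 0.673, 0.74, 0.0]
wrist_force: [-0.1, 0.3, 0.6]
width: 1.0
finger_force: 0.0
```

```bash
python3 -c "
from m import *
print(st())"
```

```text
{'t': 13.8, 'p': array([ 0.5705, -0.192 ,  0.0902]), 'ty': np.float64(5.48), 'q': array([1.000e-03, 6.725e-01, 7.401e-01, 3.000e-04]), 'F': array([-0.1,  0.3,  0.6]), 'M': array([ 0.03, -0.03, -0.08]), 'w': 1.0, 'f': 0.0}
```

>>> arm_command:
  travel:
    - [-0.001, 0, -0.03]
    - [-0.001, 0, -0.05]
    - [-0.001, 0, -0.0612]
    - [-0.001, 0, -0.0612]
  spin: [0, 0, 0, 0]

```text
time_s: 14.3
ee_pos: [0.5683, -0.1918, 0.0267]
tool_rot: [-0.001, 0.673, 0.74, -0.0]
wrist_force: [0.1, 0.1, 0.4]
width: 0.999
finger_force: 0.0
```

>>> arm_command:
  travel:
    - [0, 0, 0]
    - [0, 0, 0]
    - [0, 0, 0]
    - [0, 0, 0]
    - [0, 0, 0]
    - [0, 0, 0]
  spin: [0, 0, 0, 0, 0, 0]
  jaw: 1

```text
time_s: 15.05
ee_pos: [0.5691, -0.1922, 0.0277]
tool_rot: [0.001, 0.673, 0.74, 0.0]
wrist_force: [1.5, 0.8, 3.4]
width: 0.219
finger_force: 59.8
```

```bash
python3 -c "
from m import *
print(st())"
```

```text
{'t': 15.05, 'p': array([ 0.5691, -0.1922,  0.0277]), 'ty': np.float64(5.44), 'q': array([6.000e-04, 6.727e-01, 7.399e-01, 2.000e-04]), 'F': array([1.5, 0.8, 3.4]), 'M': array([ 0.08, -0.1 ,  0.03]), 'w': 0.219, 'f': 59.8}
```

>>> arm_command:
  travel:
    - [0, 0, 0.008]
    - [0, 0, 0.025]
    - [0, 0, 0.06]
    - [0, 0, 0.1]
    - [0, 0.01, 0.14]
    - [-0.002, 0.03, 0.16]
    - [-0.005, 0.065, 0.16]
    - [-0.008, 0.11, 0.16]
    - [-0.012, 0.16, 0.16]
    - [-0.016, 0.21, 0.16]
    - [-0.02, 0.26, 0.16]
    - [-0.024, 0.31, 0.16]
    - [-0.027, 0.355, 0.16]
    - [-0.029, 0.39, 0.15]
    - [-0.031, 0.413, 0.14]
    - [-0.031, 0.4235, 0.13]
    - [-0.031, 0.4235, 0.12]
    - [-0.031, 0.4235, 0.11]
    - [-0.031, 0.4235, 0.11]
    - [-0.031, 0.4235, 0.11]
  spin: [0, 0, 0, 0, 0, -0.03, -0.06, -0.1, -0.14, -0.18, -0.22, -0.26, -0.29, -0.311, -0.311, -0.311, -0.311, -0.311, -0.311, -0.311]

```text
time_s: 17.55
ee_pos: [0.5379, 0.2309, 0.1373]
tool_rot: [0.0, 0.78, 0.626, 0.0]
wrist_force: [-0.2, -0.6, -3.2]
width: 0.223
finger_force: 59.3
```

```bash
python3 -c "
from m import *
print(st());c=cam('wrist','w8.png')"
```

```text
{'t': 17.55, 'p': array([0.5379, 0.2309, 0.1373]), 'ty': np.float64(-12.43), 'q': array([1.000e-04, 7.795e-01, 6.264e-01, 1.000e-04]), 'F': array([-0.2, -0.6, -3.2]), 'M': array([-0.05, -0.01,  0.  ]), 'w': 0.223, 'f': 59.3}
```

View pics/w8.png

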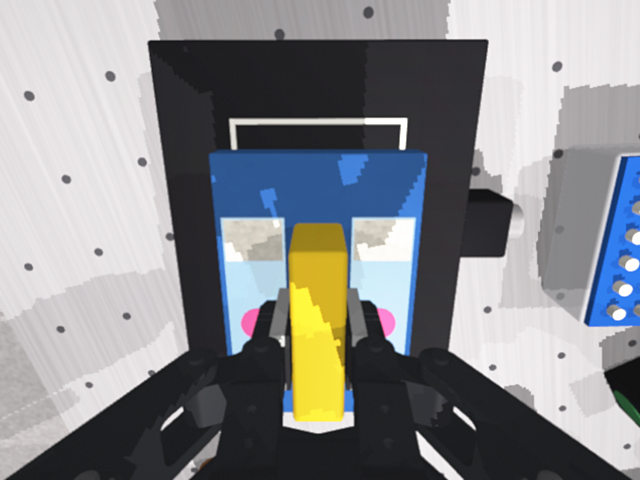

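It is held level and square over the outline. Lowering now.

>>> arm_command:
  travel:
    - [0.0002, 0.0005, -0.02]
    - [0.0002, 0.0005, -0.038]
    - [0.0002, 0.0005, -0.052]
    - [0.0002, 0.0005, -0.06]
    - [0.0002, 0.0005, -0.0635]
    - [0.0002, 0.0005, -0.0655]
    - [0.0002, 0.0005, -0.0655]
  spin: [0.002, 0.002, 0.002, 0.002, 0.002, 0.002, 0.002]

```text
time_s: 18.48
ee_pos: [0.5381, 0.2321, 0.072]
tool_rot: [0.0, 0.779, 0.628, 0.0]
wrist_force: [0.5, 0.3, -3.9]
width: 0.224
finger_force: 59.4
```

>>> arm_command:
  travel:
    - [0, 0, -0.0007]
    - [0, 0, -0.0014]
    - [0, 0, -0.0021]
    - [0, 0, -0.0021]
  spin: [0, 0, 0, 0]

```text
time_s: 18.98
ee_pos: [0.5379, 0.232, 0.0697]
tool_rot: [0.0, 0.779, 0.628, 0.0]
wrist_force: [-0.3, 0.3, -1.7]
width: 0.223
finger_force: 59.4
```

```bash
python3 -c "
from m import *
print(st());c=cam('wrist','w9.png')"
```

```text
{'t': 18.975, 'p': array([0.5379, 0.232 , 0.0697]), 'ty': np.float64(-12.26), 'q': array([1.000e-04, 7.786e-01, 6.275e-01, 1.000e-04]), 'F': array([-0.3,  0.3, -1.7]), 'M': array([-0.04,  0.05, -0.02]), 'w': 0.223, 'f': 59.4}
```

Touching down (force drops from -3.6 to -1.7 N). A little more, then release.

>>> arm_command:
  travel:
    - [0, 0, -0.0005]
    - [0, 0, -0.001]
    - [0, 0, -0.001]
  spin: [0, 0, 0]

```text
time_s: 19.4
ee_pos: [0.5379, 0.232, 0.0696]
tool_rot: [0.0, 0.779, 0.628, -0.0]
wrist_force: [-4.6, -1.4, 7.9]
width: 0.22
finger_force: 60.8
```

>>> arm_command:
  travel:
    - [0, 0, 0]
    - [0, 0, 0]
    - [0, 0, 0]
    - [0, 0, 0]
    - [0, 0, 0]
    - [0, 0, 0]
  spin: [0, 0, 0, 0, 0, 0]
  jaw: 0

```text
time_s: 20.15
ee_pos: [0.5378, 0.232, 0.0685]
tool_rot: [-0.0, 0.779, 0.628, -0.0]
wrist_force: [0.1, 1.4, -0.3]
width: 0.998
finger_force: 0.0
```

>>> arm_command:
  travel:
    - [0, 0, 0.02]
    - [0, 0, 0.05]
    - [0, 0, 0.1]
    - [0, 0, 0.15]
    - [0, 0, 0.19]
    - [0, 0, 0.19]
    - [0, 0, 0.19]
  spin: [0, 0, 0, 0, 0, 0, 0]

```text
time_s: 21.02
ee_pos: [0.5376, 0.232, 0.259]
tool_rot: [0.0, 0.779, 0.628, 0.0]
wrist_force: [0.1, 0.1, -0.5]
width: 0.999
finger_force: 0.0
```

```bash
python3 -c "
from m import *
print(st());c=cam('wrist','w10.png');h=cv2.cvtColor(c['frame'],cv2.COLOR_BGR2HSV)
roi=(240,60,400,290)
m=cv2.morphologyEx(mask(h,*BLU,roi),cv2.MORPH_CLOSE,np.ones((5,5)));print(rect(c,big(m),.064))
g=cv2.cvtColor(c['frame'],cv2.COLOR_BGR2GRAY); g[300:]=0
cs,hi=cv2.findContours(cv2.threshold(g,120,255,0)[1],cv2.RETR_CCOMP,1)
for k,hh in zip(cs,hi[0]):
    if cv2.contourArea(k)>3000: print(hh[3]>=0,cv2.boundingRect(k),rect(c,k,.05))"
```

```text
{'t': 21.025, 'p': array([0.5376, 0.232 , 0.259 ]), 'ty': np.float64(-12.26), 'q': array([1.000e-04, 7.786e-01, 6.276e-01, 3.000e-04]), 'F': array([ 0.1,  0.1, -0.5]), 'M': array([-0.03,  0.05, -0.  ]), 'w': 0.999, 'f': 0.0}
[537.9 233.1  87.1 127.2 -12.3]
False (306, 128, 60, 131) [553.1 226.1  55.7 127.8 -12.6]
False (260, 114, 118, 152) [538.2 231.6 106.4 147.6 -12.3]
True (264, 118, 110, 144) [538.2 232.1  98.5 139.7 -12.3]
False (0, 0, 640, 300) [544.6 255.7 275.6 671.5  77.7]
True (502, 138, 111, 122) [759.8 176.1  88.1 118.1 -10.9]
```

View pics/w10.png

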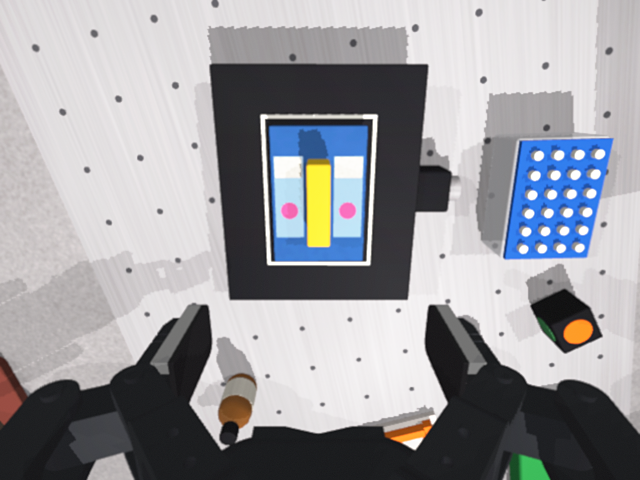

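The carrier (268–368, 125–262) lies square inside the white outline (262–377, 114–265), within about 1 mm of centre, and the gripper is clear. Handing in.

```bash
python3 -c "
from cell import ctrl
print(ctrl.hand_in())"
```

```text
the job is handed in; nothing more can be done
None
```

The carrier was slid flush into the fence corner, let go, then lifted and set down on the stage about 1 mm from the outline's centre and square with it, released, and the job handed in at about 21 s; no verdict came back.

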